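# Fit the press handle and clamp the comb

## Robot

A 6-joint arm with a two-finger parallel gripper is mounted at the origin on a cart in front of the work surface, level with it; the furniture and walls round the work are solid. World frame = base frame: x ahead of the robot, y to its left, z up, the work surface at z = 0. Lengths are in m, angles in rad, forces in N, time in s.
With the tool pointing down it reaches from about 0.275 to 0.775 m from the base axis. Payload 14.6 kg.
Tool frame: the origin (TCP) lies midway between the tips of the shut fingers; the grasp point (between the pads) lies 19 mm behind it; z points along the fingers, y is the line along which they close (so a half turn about z gives the same grasp; the last joint's range is limited). The gripper opens to 85 mm and grips with 20 to 120 N. Pads are 22 mm wide; open, the fingers measure 114 mm over their backs; the gripper's body (76 mm by 85 mm) begins 54 mm behind the grasp point. The pads swing forward as they close: fully open they stand 13 mm farther back than shut.
Start: joints at [-1.279, 0.263, -0.048, 1.259, 0, 1.415], TCP at [0.227, -0.473, 0.231] pointing down, gripper open.
Joint ranges: [-2.65, 2.65], [-0.89, 1.7], [-1.18, 1.37], [-2.13, 2.11], [-1.35, 1.29], [-3.14, 3.14]. Speed limits (rad/s): [1.89, 1.89, 2.57, 2.79, 3.14, 3.14].

## Interface

Orientations are given as a unit quaternion [w, x, y, z].
In Python, from station import telemetry, cams, manip gives the robot as it stands. The module is installed in compiled form; this text tells all that it offers.
- The arm moves only by the shell command python3 -m crank 'ROWS' [OPENING] [FORCE]. ROWS is JSON, a list of rows, each a list of 6 numbers: the shift along the tool's x, y, z in cm, then the turn, a rotation vector about the tool's x, y, z in rad. A call has 1 to 20 rows; each row shifts and turns the commanded pose from where the row before left it, along the tool's axes as they then stand; what a row does not reach is not made up. A row lasts 1/8 s, in which the tool goes at most 62.5 mm and 10.7 degrees, less where a joint would pass 70% of its speed; a pose out of reach is approached as far as the arm can. A call with a gripper value outside its range is refused whole. OPENING is the closure, from 0 (fully open) to 1 (shut), set as the call begins (- or left out, the last holds). The fingers move at their own pace and stop on an object; FORCE is the grip in N (left out, the last holds). Time passes only in rows, so rows that do not move let the fingers close. It gives the time, the measured TCP pose, the force, the opening and the grip force at its end, in the units of the state.
- telemetry.sense(): the state, without advancing time (a new reading comes with each control period).
- cams.get_image(name): name is "side" or "top"; returns a dict with "color" (384x512x3 uint8, blue, green, red), "z_map" (384x512 float32, m along the optical axis (not along the pixel's ray), 0 where there is no reading), "fovy" (degrees; the focal length in pixels is half the picture's height over the tangent of half this angle, whatever the lens; pixels are square), "cx", "cy" (the principal point, pixels), "dist_coeffs" ([k1, k2, p1, p2, k3] as OpenCV has them; the pictures are not rectified), "position" and "attitude" of the camera in the world. Camera axes: x right, y down, z forward; pixel columns grow to the right and rows downward; lengths in m; the calibration is good to about 2 mm. A picture is of the moment at which its call begins.
- manip.sign_off(): hands the job in; it is judged then, once.
The state is a dict: "clock": time; "qpos": joint angles; "qd": joint speeds; "joint_efforts": joint torques, N m; "eef_pos": TCP position; "tool_rot": TCP orientation; "force": force on the tool from outside, world axes, zero at the start; "moment": the same for the moment, N m; "finger_gap": opening from 0.0 (shut) to 1.0 (fully open); "grasp_force": force on a finger pad.
Only numpy, scipy, OpenCV 4.12 (cv2) and the standard library are available. Lean on these libraries where they do the work, as an engineer would, in place of code of your own. Each camera call takes 0.05 s, during which the arm holds its last target. There are 200 camera calls.

## Task

The harmonica comb lies ready in the little screw press, but the press's two-ball handle is off. Put the handle on the spindle and turn it until its square socket drops fully home over the square, wind it clockwise until the foot just meets the comb, then give it a quarter turn more, and leave it clamped like that. Do not shift the oil bottle, the spare comb or the mallet beside it.

Things in the scene. Friction and masses are not known exactly. Their poses are not given: they have to be found in the camera images.
- handle_center (a point): Loose handle: square dark steel hub 38x38 mm, 32 high; a straight 12 mm bar to either side along its x axis, 26 mm black balls centred 85 mm out; 196 mm long, 0.3 kg. A 21.5x21.5 mm square hole, sides parallel to the hub's, runs right through it vertically. This point: hub's centre, 16 mm above its underside, level with bars and balls. Lies flat, top and underside alike; grip across hub's y.
- press: Grey screw press, fixed; origin under the centre of its base (150 mm along x, 140 along y, 16 high). Two columns at y = +-52 mm carry a crosshead (42 along x, 134 along y, top 122 mm up, brass ring to 130, column nuts to 135). The vertical spindle passes through its middle; turned clockwise seen from above it lowers screw and foot, 24 mm a turn. The handle's balls swing clear above all this.
- press_seat (a point): On the spindle's axis, on top of its 38 mm round collar, where the hub's underside bears when fully home; 158 to 162 mm above the table at the start. Goes down with the screw but does not turn with it: its yaw is the press's, not the spindle's. Above it: a square of 20 mm, 18 mm high. How that square stands at the start is unknown. The hub fits it any of four ways round, within about 4 degrees.
- press_nose (a point): Tip of the spindle, 30 mm above the seat. Above the square the spindle is a round nose of 20 mm diameter, 12 mm high, upper half tapered to 11 mm, oiled: the hub slips over it and rests on the square's corners, 18 mm too high, until turned to match; then it falls. The spindle is stiff (0.2 N m, about 2.5 N at a ball): it does not turn along before the square engages, and stays where it is left.
- press_foot (a joint): How far the foot (steel block under the screw, 110 mm along the press's x, 46 wide) is pushed up against its spring, m: about 0 while it hangs free; once on the comb it grows, about 6 mm at a quarter turn, 13 at most. The spring is preloaded: at contact the force needed at a ball grows by about 1 N. The foot starts 7 to 11 mm above the comb, so contact comes after some 100 to 170 degrees.
- comb_center (a point): Centre of the comb to be pressed, 128 x 34 x 12 mm, lying flat on the press's base under the foot, its length along the press's x.
- oil_bottle: Small oil bottle, 36 mm across, 126 mm high, standing beside the work (bystander); origin at the centre of its underside.
- spare_center (a point): Centre of another comb, standing on edge on the table left of the press, 128 x 12 x 34 mm (bystander).
- mallet: Mallet with an ash handle lying on the table, 262 mm long (bystander); origin at the middle of its underside.

How it is judged:
On the way, in this order (a step that is already met when the one before it is completed fails the run):
1. the handle is on the spindle with its socket fully home over the square (horizontal distance between handle_center and press_seat below 0.004 m and z of handle_center in the frame of press_seat below 0.0185 m and angle between handle_center's own z axis and vertical below 0.08 rad), for 0.2 s.
2. the foot has come down onto the comb (value of joint press_foot above 0.001 m), for 0.1 s.
At the end, for the whole second after the job is handed in: Handle at rest fully home on the square (hub centre at most 18.5 mm above the seat, within 4 mm of the axis, level within 0.08 rad); foot spring pushed up 3.5 to 8 mm (a quarter turn past contact, give or take 30 degrees); comb still under the foot, centre within 30 mm of the axis (all of step 1 and value of joint press_foot between 0.0035 and 0.008 m and horizontal distance between comb_center and press_seat below 0.03 m and linear speed of handle below 0.02 m/s); the robot touches nothing.
It fails at once if the oil bottle, the spare comb or the mallet is shifted by more than 30 mm (distance of any of oil_bottle, spare_center, mallet from where it was at the start of the episode above 0.03 m).
It fails at once if the foot is wound down far past a quarter turn, crushing the comb (value of joint press_foot above 0.0105 m).
It also fails if it takes over 64 s, if anything falls off the work surface, if the arm or the gripper's body presses on something with over 40 N, if the wrist force passes 120 N, or if a joint passes its speed limit or range.

## Working session

There is one attempt and no reset: what is moved stays moved. The work goes in short steps, Python scripts to look and compute and a shell command to move; the robot and the scene stay as the last step left them, time stands still between calls to the robot, and variables do not carry over. Pictures are saved under pics/ and viewed, at most 10 in all, crops included, and the job is handed in when it is done.

```bash
mkdir -p pics; cat > h.py <<'E'
import numpy as np, cv2
from scipy.spatial.transform import Rotation as R
from station import telemetry, cams, manip
def rot(a):
    a=np.array(a,float)
    return a if a.shape==(3,3) else R.from_quat(a[[1,2,3,0]]).as_matrix()
class V:
    def __init__(s,n):
        d=cams.get_image(n); s.d=d; s.c=d["color"]; s.z=d["z_map"]; f=192/np.tan(np.radians(d["fovy"])/2)
        s.K=np.array([[f,0,d["cx"]],[0,f,d["cy"]],[0,0,1]]); s.D=np.array(d["dist_coeffs"],float)
        s.p=np.array(d["position"]); s.R=rot(d["attitude"])
    def rays(s,uv):
        n=cv2.undistortPoints(np.array(uv,float).reshape(-1,1,2),s.K,s.D)[:,0]
        return np.c_[n,np.ones(len(n))]@s.R.T
    def plane(s,uv,z):
        r=s.rays(uv); return s.p+r*((z-s.p[2])/r[:,2])[:,None]
    def pts(s,uv):
        uv=np.array(uv,int).reshape(-1,2); return s.p+s.rays(uv)*s.z[uv[:,1],uv[:,0]][:,None]
    def proj(s,P):
        q=(np.array(P,float).reshape(-1,3)-s.p)@s.R
        return cv2.projectPoints(q,np.zeros(3),np.zeros(3),s.K,s.D)[0][:,0]
E
python3 - <<'E'
from h import *
for n in("top","side"):
    v=V(n); cv2.imwrite(f"pics/{n}0.png",v.c); print(n,v.p,v.R.round(2).tolist(),v.K[0],v.D)
s=telemetry.sense(); print(s)
E
```

```text
top [0.39768332 0.06451737 1.21734754] [[-0.08, -0.98, 0.21], [-1.0, 0.08, -0.01], [-0.0, -0.21, -0.98]] [415.86117217   0.         254.11705988] [-0.09608828  0.          0.          0.          0.        ]
side [0.40651211 0.78887792 0.5486494 ] [[-0.96, -0.12, 0.24], [-0.27, 0.47, -0.84], [-0.02, -0.88, -0.48]] [364.66306985   0.         251.1508068 ] [0.03175339 0.         0.         0.         0.        ]
{'clock': 0.1, 'qpos': array([-1.27931728e+00,  2.63468385e-01, -4.88561803e-02,  1.25940189e+00,
        3.48802785e-05,  1.41548120e+00]), 'qd': array([ 0.00226673, -0.00088409,  0.00022246, -0.00015466,  0.00042149,
        0.00016997]), 'joint_efforts': array([ 3.42877924e-03, -6.38581109e+01,  3.85062075e+01,  1.00696841e-02,
       -1.85766562e-04,  1.23282871e-05]), 'eef_pos': array([ 0.2267679 , -0.4732339 ,  0.23088301]), 'tool_rot': array([-4.65171508e-04,  9.75150371e-01,  2.21543534e-01, -1.42381771e-05]), 'force': array([-0.48810788, -0.60082477, -0.65380156]), 'moment': array([-0.00949601, -0.05835085,  0.03495901]), 'grasp_force': 0.0, 'finger_gap': 1.00268723480244}
```

View pics/top0.png

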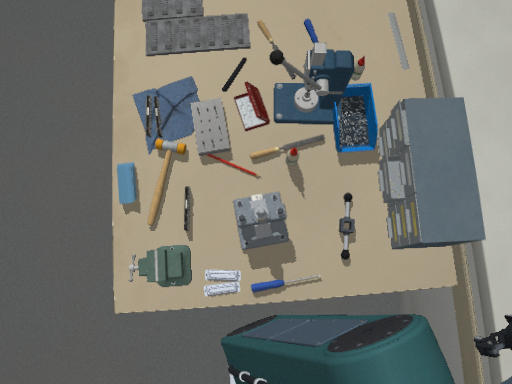

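View pics/side0.png

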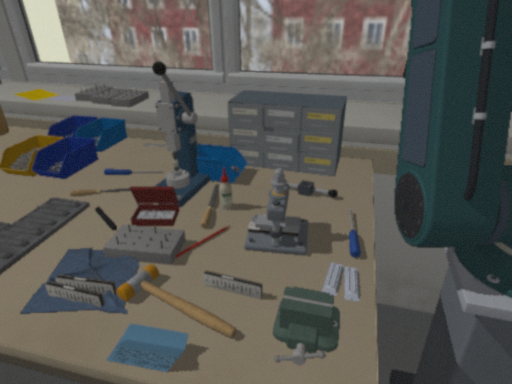

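The top view shows the handle with balls at about (348,197) and (345,255) and its hub at (347,226). The press is near (261,220), the bottle at (293,155), the spare comb at (187,207) and the mallet at (165,180). In the side view the spindle tip is near (279,172). I'll enlarge both regions next.

```bash
python3 - <<'E'
from h import *
t=V("top"); s=V("side")
a=cv2.resize(t.c[180:270,225:365],None,fx=5,fy=5,interpolation=cv2.INTER_CUBIC)
b=cv2.resize(s.c[155:265,235:345],None,fx=5,fy=5,interpolation=cv2.INTER_CUBIC)
cv2.imwrite("pics/tc.png",a); cv2.imwrite("pics/sc.png",b)
print(t.plane([[348,197],[345,255],[347,226]],.016).round(4))
# points by height near press
uu,vv=np.meshgrid(range(225,300),range(180,255)); uv=np.c_[uu.ravel(),vv.ravel()]
P=t.pts(uv)
for lo,hi in((.112,.128),(.165,.2),(.01,.022)):
    m=(P[:,2]>lo)&(P[:,2]<hi); Q=P[m]
    print(lo,hi,m.sum(),Q.mean(0).round(4),cv2.minAreaRect(Q[:,:2].astype(np.float32)*1000), uv[m].min(0),uv[m].max(0))
i=np.argsort(-P[:,2])[:8]; print(uv[i],P[i].round(4))
E
```

```text
[[ 0.6043 -0.2252  0.016 ]
 [ 0.4364 -0.1962  0.016 ]
 [ 0.5191 -0.2119  0.016 ]]
0.112 0.128 515 [0.5554 0.0387 0.122 ] ((557.06103515625, 37.253379821777344), (47.486392974853516, 133.60171508789062), 5.032500267028809) [236 203] [286 226]
0.165 0.2 69 [0.5565 0.0373 0.1847] ((557.5182495117188, 37.230674743652344), (19.430503845214844, 19.611013412475586), 45.546348571777344) [256 206] [266 216]
0.01 0.022 1193 [0.5443 0.0367 0.0162] ((557.6731567382812, 36.85970687866211), (149.9832305908203, 140.07327270507812), 6.045139312744141) [234 191] [289 249]
[[254 206]
 [245 187]
 [225 223]
 [241 218]
 [282 183]
 [264 186]
 [232 215]
 [267 226]] [[0.3977 0.0645 1.2173]
 [0.3977 0.0645 1.2173]
 [0.3977 0.0645 1.2173]
 [0.3977 0.0645 1.2173]
 [0.3977 0.0645 1.2173]
 [0.3977 0.0645 1.2173]
 [0.3977 0.0645 1.2173]
 [0.3977 0.0645 1.2173]]
```

View pics/tc.png

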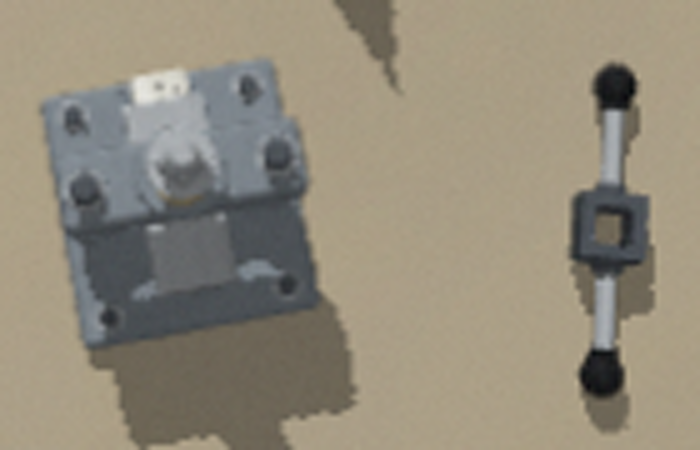

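View pics/sc.png

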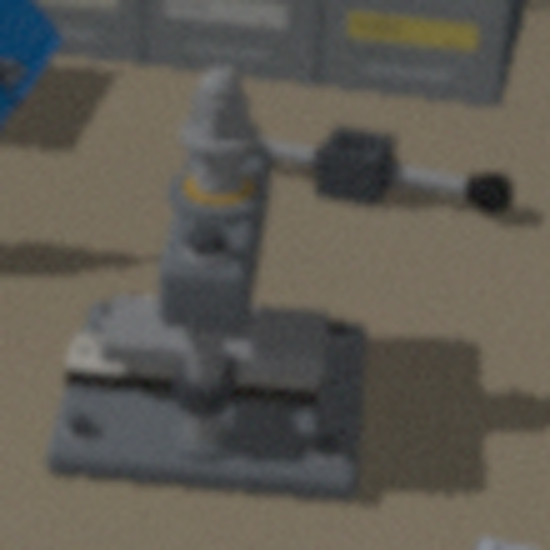

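The crops show the handle with an open square hub and its bar nearly along world x. The press yaw is small, and a white comb end shows beyond the crosshead at top-crop (160,85). The spindle tip is at side-crop (222,70). Next I'll refine the handle from the ball masks and check the clearances.

```bash
python3 - <<'E'
from h import *
t=V("top"); s=V("side")
g=t.c.max(2); m=(g<45).astype(np.uint8); m[:,:335]=0; m[:,360:]=0; m[:185]=0; m[265:]=0
n,l,st,c=cv2.connectedComponentsWithStats(m)
k=np.argsort(-st[1:,4])[:4]+1; print(st[k],c[k].round(1))
b=[c[i] for i in k if abs(c[i][1]-226)>15][:2]
B=t.plane(b,.016); d=B[0]-B[1]; print("balls",B.round(4),np.linalg.norm(d),np.degrees(np.arctan(d[1]/d[0])),B.mean(0).round(4))
# hub from depth
uu,vv=np.meshgrid(range(335,360),range(212,240)); uv=np.c_[uu.ravel(),vv.ravel()]; P=t.pts(uv); q=P[(P[:,2]>.024)&(P[:,2]<.045)]
print("hub",len(q),q.mean(0).round(4),cv2.minAreaRect(q[:,:2].astype(np.float32)*1000))
print("bottle,cabinet",t.pts([[293,152],[385,200],[400,220],[430,170],[312,50],[275,57]]).round(3))
# side view of spindle: points >.165
uu,vv=np.meshgrid(range(260,300),range(160,200)); uv=np.c_[uu.ravel(),vv.ravel()]; P=s.pts(uv)
q=P[(P[:,2]>.163)&(P[:,2]<.2)&(abs(P[:,0]-.557)<.05)&(abs(P[:,1]-.037)<.05)]
print("side spindle",len(q),q.mean(0).round(4),q.min(0).round(4),q.max(0).round(4))
E
```

```text
[[341 250   8   9  58]
 [344 194   8   8  47]
 [349 222   2   5   5]
 [349 232   3   1   3]] [[344.8 254.2]
 [347.7 197.4]
 [349.8 224. ]
 [350.  232. ]]
balls [[ 0.4388 -0.196   0.016 ]
 [ 0.6032 -0.2241  0.016 ]] 0.16673256378324428 -9.725804483036827 [ 0.521  -0.2101  0.016 ]
hub 154 [ 0.5216 -0.2096  0.0312] ((519.9287109375, -210.11029052734375), (57.39237976074219, 53.50514221191406), 36.17145538330078)
bottle,cabinet [[ 0.728 -0.066  0.103]
 [ 0.573 -0.305  0.104]
 [ 0.515 -0.339  0.104]
 [ 0.618 -0.387  0.233]
 [ 0.936 -0.119  0.285]
 [ 0.855 -0.013  0.406]]
side spindle 123 [0.5554 0.044  0.1774] [0.5444 0.0328 0.1634] [0.5685 0.0518 0.1909]
```

```bash
python3 -m crank '[[1.9,-3.95,0,0,0,0],[1.9,-3.95,0,0,0,0],[1.9,-3.95,0,0,0,0],[1.9,-3.95,0,0,0,0],[1.9,-3.95,0,0,0,0],[1.9,-3.95,0,0,0,0],[4.4,2.1,0,0,0,0],[4.4,2.1,0,0,0,0],[4.4,2.1,0,0,0,0],[4.4,2.1,0,0,0,0],[4.4,2.1,0,0,0,0],[4.4,2.1,0,0,0,0],[0,0,0,0,0,-0.18],[0,0,0,0,0,-0.18],[0,0,0,0,0,-0.18],[0,0,0,0,0,-0.18],[0,0,0,0,0,-0.18],[0,0,0,0,0,-0.18]]' 0
python3 -m crank '[[0,0,0,0,0,-0.18],[0,0,0,0,0,-0.18],[0,0,0,0,0,-0.18],[0,0,0,0,0,-0.18],[0,0,0,0,0,-0.18],[0,0,0,0,0,-0.18],[0,0,0,0,0,-0.18],[0,0,0,0,0,-0.18]]'
cat > st.py <<'E'
from h import *
def st(P=None):
    s=telemetry.sense(); M=rot(s["tool_rot"]); 
    print("t",round(s["clock"],2),"pos",s["eef_pos"].round(4),"psi",np.degrees(np.arctan2(M[1,0],M[0,0])).round(2),"tilt",M[:2,2].round(4),"q6",np.degrees(s["qpos"][5]).round(1),"F",s["force"].round(1),"Mz",s["moment"].round(2),"gap",round(s["finger_gap"],3),"gf",round(s["grasp_force"],1))
    if P is not None: print("tool delta cm",(M.T@(np.array(P)-s["eef_pos"])*100).round(2))
    return s,M
E
python3 -c "
from st import *; st([.520,-.210,0.0])"
```

```text
clock: 2.55
eef_pos: [0.5197, -0.21, 0.2312]
tool_rot: [-0.0, 0.72, 0.694, -0.0]
force: [-0.6, 0.5, -0.3]
finger_gap: 1.003
grasp_force: 0.0
clock: 3.55
eef_pos: [0.5197, -0.21, 0.2312]
tool_rot: [-0.0, 0.084, 0.996, 0.0]
force: [-0.9, 0.1, -0.5]
finger_gap: 0.998
grasp_force: 0.0
t 3.55 pos [ 0.5197 -0.21    0.2312] psi 170.33 tilt [-0.0002  0.0001] q6 -20.7 F [-0.9  0.1 -0.5] Mz [ 0.02 -0.    0.01] gap 0.998 gf 0.0
tool delta cm [-0.03  0.   23.12]
```

```bash
python3 -m crank '[[0,0,4,0,0,0],[0,0,4,0,0,0],[0,0,4,0,0,0],[0,0,4,0,0,0],[0,0,3.5,0,0,0],[0,0,2.5,0,0,0],[0,0,1,0,0,0]]' 0
python3 -m crank '[[0,0,0,0,0,0],[0,0,0,0,0,0],[0,0,0,0,0,0],[0,0,0,0,0,0],[0,0,0,0,0,0],[0,0,0,0,0,0]]' 1 60
python3 -c "
from st import *; st()"
```

```text
clock: 4.42
eef_pos: [0.5192, -0.2097, 0.0001]
tool_rot: [-0.001, 0.087, 0.996, 0.0]
force: [-0.7, -0.4, 1.0]
finger_gap: 0.999
grasp_force: 0.0
clock: 5.18
eef_pos: [0.5203, -0.2103, 0.0024]
tool_rot: [0.001, 0.087, 0.996, -0.0]
force: [-0.5, 1.1, 7.7]
finger_gap: 0.43
grasp_force: 60.6
t 5.17 pos [ 0.5203 -0.2103  0.0024] psi 169.99 tilt [ 0.0015 -0.0009] q6 -20.3 F [-0.5  1.1  7.7] Mz [0.17 0.27 0.08] gap 0.43 gf 60.6
```

```bash
python3 -m crank '[[0,0,-2,0,0,0],[0,0,-4,0,0,0],[0,0,-4,0,0,0],[0,0,-4,0,0,0],[0,0,-4,0,0,0],[0,0,-4,0,0,0],[0,0,-1.5,0,0,0],[0.1,3.12,0,0,0,0],[0.1,4.17,0,0,0,0],[0.1,4.17,0,0,0,0],[0.1,4.17,0,0,0,0],[0.1,4.17,0,0,0,0],[0.1,4.17,0,0,0,0],[0.04,1.05,0,0,0,0]]'
python3 -m crank '[[0,0,0,0,0,-0.18],[0,0,0,0,0,-0.18],[0,0,0,0,0,-0.18],[0,0,0,0,0,-0.18],[0,0,0,0,0,-0.18],[0,0,0,0,0,-0.18],[0,0,0,0,0,-0.18],[0,0,0,0,0,-0.18],[0,0,0,0,0,-0.18],[0,0,0,0,0,-0.18],[0,0,0,0,0,-0.18],[0,0,0,0,0,-0.18],[0,0,0,0,0,-0.18],[0,0,0,0,0,-0.18],[0,0,0,0,0,-0.18]]'
python3 - <<'E'
from st import *; s,M=st([.5575,.037,.235])
v=V("side"); cv2.imwrite("pics/s1.png",cv2.resize(v.c[100:220,210:360],None,fx=5,fy=5,interpolation=cv2.INTER_CUBIC))
t=V("top"); m=(t.c.max(2)<45).astype(np.uint8); n,l,stt,c=cv2.connectedComponentsWithStats(m)
P=s["eef_pos"]-M[:,2]*.016
for sg in(1,-1):
    e=P+sg*.085*M[:,0]; print("expected ball px",t.proj(e),v.proj(e))
for i in range(1,n):
    if 25<stt[i,4]<150 and abs(c[i]-t.proj(P)[0]).max()<70: print(stt[i],c[i].round(1),t.plane([c[i]],P[2]).round(4))
E
```

```text
clock: 6.92
eef_pos: [0.5568, 0.0396, 0.2366]
tool_rot: [0.0, 0.086, 0.996, 0.0]
force: [0.2, -0.7, -3.8]
finger_gap: 0.431
grasp_force: 61.5
clock: 8.8
eef_pos: [0.5568, 0.0369, 0.2365]
tool_rot: [0.0, 0.954, -0.301, 0.0]
force: [-1.0, -0.3, -3.5]
finger_gap: 0.438
grasp_force: 61.4
t 8.8 pos [0.5568 0.0369 0.2365] psi -35.0 tilt [ 0.     -0.0002] q6 -149.6 F [-1.  -0.3 -3.5] Mz [-0.   -0.01  0.03] gap 0.438 gf 61.4
tool delta cm [ 0.06 -0.05  0.15]
expected ball px [[280.05323384 176.25157971]] [[255.42476791 133.19079094]]
expected ball px [[243.47619633 237.70078053]] [[308.1424104  154.10927673]]
```

View pics/s1.png

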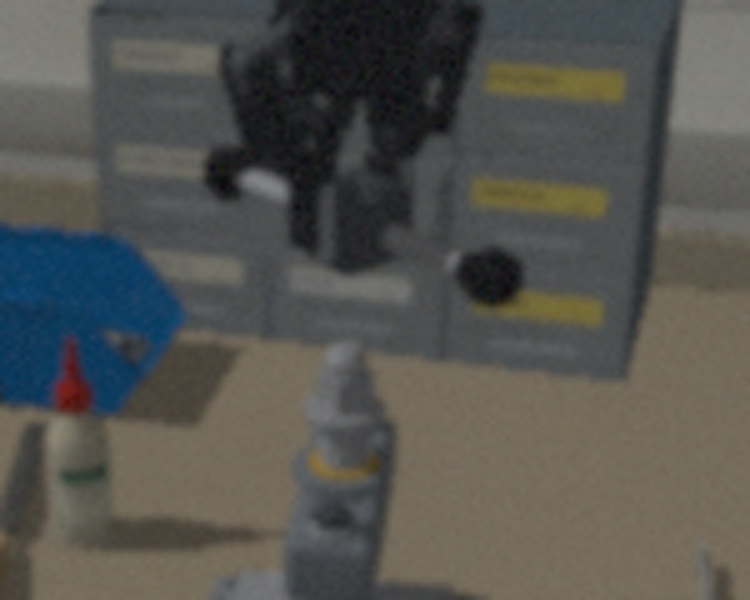

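The balls sit at side pixels (255,134) and (308,155), within about 1 px of the prediction, so the handle is well held and its underside is about 2.5 mm below the TCP. The bottle is untouched at the left.

```bash
python3 -m crank '[[0.06,-0.05,0,0,0,0],[0,0,0,0,0,-0.18],[0,0,0,0,0,-0.18],[0,0,2,0,0,0],[0,0,1.5,0,0,0],[0,0,0.7,0,0,0],[0,0,0.4,0,0,0],[0,0,0.4,0,0,0],[0,0,0,0,0,0]]'
python3 -c "
from st import *; st([.5575,.037,.181])
v=V('side');print(v.proj([.5575,.037,.19]))"
```

```text
clock: 10.02
eef_pos: [0.5578, 0.0375, 0.1863]
tool_rot: [-0.0, 0.992, -0.128, 0.0]
force: [-0.5, 0.3, -3.7]
finger_gap: 0.437
grasp_force: 61.5
t 10.03 pos [0.5578 0.0375 0.1863] psi -14.71 tilt [0. 0.] q6 -169.8 F [-0.5  0.3 -3.7] Mz [0.02 0.   0.03] gap 0.437 gf 61.5
tool delta cm [-0.01  0.06  0.53]
[[278.93619511 168.39566985]]
```

```bash
python3 -m crank '[[0,0.05,0.2,0,0,0],[0,0,0.2,0,0,0],[0,0,0,0,0,0]]'
python3 -m crank '[[0,0,0.1,0,0,0],[0,0,0,0,0,0]]'
python3 -m crank '[[0,0,0.1,0,0,0],[0,0,0,0,0,0]]'
```

```text
clock: 10.45
eef_pos: [0.5577, 0.0373, 0.1821]
tool_rot: [-0.0, 0.992, -0.128, -0.0]
force: [0.7, 3.3, -4.6]
finger_gap: 0.436
grasp_force: 61.5
clock: 10.7
eef_pos: [0.5577, 0.0372, 0.1812]
tool_rot: [-0.0, 0.992, -0.128, 0.0]
force: [1.7, 5.3, -4.2]
finger_gap: 0.436
grasp_force: 61.7
clock: 10.95
eef_pos: [0.5577, 0.0372, 0.1802]
tool_rot: [-0.0, 0.992, -0.128, 0.0]
force: [1.8, 5.0, -4.2]
finger_gap: 0.434
grasp_force: 61.7
```

```bash
python3 -m crank '[[0.01,-0.08,0.1,0,0,0],[0,0,0,0,0,0]]'
python3 -m crank '[[0,0,0.1,0,0,0],[0,0,0,0,0,0]]'
python3 -m crank '[[0,0,0.1,0,0,0],[0,0,0,0,0,0]]'
```

```text
clock: 11.2
eef_pos: [0.558, 0.0375, 0.1799]
tool_rot: [0.0, 0.992, -0.128, 0.0]
force: [-1.4, 0.7, 4.9]
finger_gap: 0.434
grasp_force: 62.7
clock: 11.45
eef_pos: [0.5582, 0.0374, 0.1797]
tool_rot: [0.0, 0.992, -0.128, 0.001]
force: [-4.1, 1.7, 13.7]
finger_gap: 0.435
grasp_force: 64.0
clock: 11.7
eef_pos: [0.5583, 0.0374, 0.1794]
tool_rot: [0.0, 0.992, -0.128, 0.002]
force: [-7.3, 1.3, 25.1]
finger_gap: 0.435
grasp_force: 65.2
```

```bash
python3 -m crank '[[0,0,-0.12,0,0,0],[0,0,0,0,0,0.06],[0,0,0,0,0,0.06],[0,0,0,0,0,0.06],[0,0,0,0,0,0.06],[0,0,0,0,0,0.06],[0,0,0,0,0,0.06]]'
python3 -m crank '[[0,0,0,0,0,0.06],[0,0,0,0,0,0.06],[0,0,0,0,0,0.06],[0,0,0,0,0,0.06],[0,0,0,0,0,0.06]]'
```

```text
clock: 12.58
eef_pos: [0.5579, 0.0373, 0.1794]
tool_rot: [0.0, 0.953, -0.304, 0.001]
force: [-3.0, -0.5, 9.3]
finger_gap: 0.437
grasp_force: 63.3
clock: 13.2
eef_pos: [0.5574, 0.0379, 0.1782]
tool_rot: [0.0, 0.896, -0.443, -0.001]
force: [-1.5, 4.5, -3.7]
finger_gap: 0.432
grasp_force: 61.6
```

```bash
python3 -m crank '[[-0.03,-0.03,0.3,0,0,0],[0,0,0.3,0,0,0],[0,0,0,0,0,0]]'
python3 -m crank '[[0,0,0.3,0,0,0],[0,0,0.3,0,0,0],[0,0,0.2,0,0,0],[0,0,0,0,0,0]]'
python3 -c "
from st import *; st()"
```

```text
clock: 13.58
eef_pos: [0.5575, 0.0381, 0.1719]
tool_rot: [0.0, 0.897, -0.442, -0.001]
force: [-3.8, 1.8, -6.3]
finger_gap: 0.437
grasp_force: 61.3
clock: 14.08
eef_pos: [0.5575, 0.0382, 0.1641]
tool_rot: [0.0, 0.897, -0.442, -0.0]
force: [-4.6, 1.0, -3.7]
finger_gap: 0.431
grasp_force: 61.6
t 14.07 pos [0.5575 0.0382 0.1641] psi -52.48 tilt [-0.001  -0.0001] q6 -132.0 F [-4.6  1.  -3.7] Mz [0.24 0.97 0.14] gap 0.431 gf 61.6
```

```bash
python3 -m crank '[[-0.03,0.02,0.1,0,0,0],[0,0,0.1,0,0,0],[0,0,0,0,0,0]]'
python3 -m crank '[[0,0,0.1,0,0,0],[0,0,0,0,0,0],[0,0,0,0,0,0]]'
python3 -c "
from st import *; st()"
```

```text
clock: 14.45
eef_pos: [0.5575, 0.0382, 0.1624]
tool_rot: [0.0, 0.897, -0.442, -0.0]
force: [-4.7, -0.0, -1.8]
finger_gap: 0.435
grasp_force: 61.9
clock: 14.82
eef_pos: [0.5576, 0.0382, 0.1618]
tool_rot: [0.0, 0.897, -0.442, 0.0]
force: [-6.6, -0.2, 5.2]
finger_gap: 0.433
grasp_force: 62.8
t 14.82 pos [0.5576 0.0382 0.1618] psi -52.5 tilt [ 0.0002 -0.0003] q6 -131.9 F [-6.6 -0.2  5.2] Mz [0.01 1.37 0.08] gap 0.433 gf 62.8
```

```bash
python3 -m crank '[[-0.03,0.03,0,0,0,0],[0,0,0.038,0,0,0.1],[0,0,0.038,0,0,0.1],[0,0,0.038,0,0,0.1],[0,0,0.038,0,0,0.1],[0,0,0,0,0,0]]' >/dev/null; python3 -c "
from st import *; st()"
python3 -m crank '[[0,0,0.038,0,0,0.1],[0,0,0.038,0,0,0.1],[0,0,0.038,0,0,0.1],[0,0,0.038,0,0,0.1],[0,0,0.038,0,0,0.1],[0,0,0,0,0,0]]'>/dev/null; python3 -c "
from st import *; st()"
```

```text
t 15.57 pos [0.5574 0.0382 0.1603] psi -75.52 tilt [ 0.0006 -0.0004] q6 -108.9 F [-5.1 -0.5  4.2] Mz [-0.12  1.07  0.03] gap 0.434 gf 62.6
t 16.32 pos [0.5572 0.0382 0.1583] psi -104.17 tilt [ 0.0002 -0.0004] q6 -80.3 F [-6.1 -0.7  4.7] Mz [-0.08  1.29 -0.  ] gap 0.437 gf 62.7
```

```bash
python3 -m crank '[[0.01,0.05,0.038,0,0,0.1],[0,0,0.038,0,0,0.1],[0,0,0.038,0,0,0.1],[0,0,0.038,0,0,0.1]]' >/dev/null; python3 -c "
from st import *; st()"
for i in 1; do python3 -m crank '[[0,0,0.038,0,0,0.1],[0,0,0.038,0,0,0.1]]'>/dev/null; python3 -c "
from st import *; st()"; done
python3 -m crank '[[0,0,0.038,0,0,0.1],[0,0,0.038,0,0,0.1]]'>/dev/null; python3 -c "
from st import *; st()"
```

```text
t 16.82 pos [0.5569 0.0382 0.1568] psi -127.18 tilt [ 0.0006 -0.0004] q6 -57.2 F [-5.7 -0.2  4.1] Mz [-0.06  1.12  0.12] gap 0.438 gf 62.6
t 17.07 pos [0.5568 0.0383 0.1561] psi -138.64 tilt [ 0.0005 -0.0003] q6 -45.8 F [-6.1 -0.8  3.4] Mz [0.09 1.24 0.12] gap 0.436 gf 62.7
t 17.32 pos [0.5568 0.0383 0.1553] psi -150.1 tilt [ 0.0003 -0.0002] q6 -34.3 F [-5.9  0.8  5.4] Mz [0.08 1.19 0.15] gap 0.435 gf 62.7
```

```bash
S='from st import *; st()'
python3 -m crank '[[0,0,0.038,0,0,0.1],[0,0,0.038,0,0,0.1]]'>/dev/null; python3 -c "$S"
python3 -m crank '[[0,0,0.038,0,0,0.1],[0,0,0.038,0,0,0.1]]'>/dev/null; python3 -c "$S"
python3 -m crank '[[0,0,0.038,0,0,0.1],[0,0,0.038,0,0,0.1]]'>/dev/null; python3 -c "$S"
```

```text
t 17.57 pos [0.5567 0.0384 0.1545] psi -161.55 tilt [ 0.0003 -0.    ] q6 -22.9 F [-6.2  0.6  5.7] Mz [0.2  1.28 0.14] gap 0.436 gf 62.7
t 17.82 pos [0.5567 0.0385 0.1538] psi -173.01 tilt [0.0003 0.0001] q6 -11.4 F [-6.8  2.   5.2] Mz [0.33 1.24 0.16] gap 0.436 gf 62.7
t 18.07 pos [0.5567 0.0385 0.1531] psi 175.54 tilt [0.0003 0.0002] q6 0.0 F [-7.1  1.8  6.4] Mz [0.35 1.32 0.3 ] gap 0.437 gf 62.9
```

```bash
S='from st import *; st()'
python3 -m crank '[[0,0,0.038,0,0,0.1]]'>/dev/null; python3 -c "$S"
python3 -m crank '[[0,0,0.038,0,0,0.1],[0,0,0.038,0,0,0.1]]'>/dev/null; python3 -c "$S"
python3 -m crank '[[0,0,0.038,0,0,0.1],[0,0,0.038,0,0,0.1]]'>/dev/null; python3 -c "$S"
```

```text
t 18.2 pos [0.5567 0.0386 0.1527] psi 169.82 tilt [0.0004 0.0003] q6 5.8 F [-7.4  2.   6. ] Mz [0.4  1.31 0.32] gap 0.432 gf 62.9
t 18.45 pos [0.5567 0.0387 0.152 ] psi 158.36 tilt [0.0004 0.0005] q6 17.2 F [-7.   3.8  5.9] Mz [0.51 1.27 0.2 ] gap 0.435 gf 62.9
t 18.7 pos [0.5568 0.0387 0.1512] psi 146.9 tilt [0.0005 0.0007] q6 28.7 F [-5.9  3.9  5.6] Mz [0.66 1.22 0.22] gap 0.434 gf 62.9
```

```bash
python3 - <<'E'
from h import *
s=V("side"); t=V("top"); o=cv2.imread("pics/side0.png"); cv2.imwrite("pics/side1.png",s.c)
f=lambda im:cv2.resize(im[205:260,240:312],None,fx=5.5,fy=5.5,interpolation=cv2.INTER_CUBIC)
g=lambda im:cv2.resize(im[180:252,225:297],None,fx=4,fy=4,interpolation=cv2.INTER_CUBIC)
A=np.hstack([f(o),f(s.c)]); B=np.hstack([g(cv2.imread("pics/top0.png")),g(t.c)])
A=cv2.convertScaleAbs(A,alpha=1.8); B=cv2.copyMakeBorder(B,0,max(0,0),0,A.shape[1]-B.shape[1],cv2.BORDER_CONSTANT)
cv2.imwrite("pics/cmp.png",np.vstack([A,B])); print(np.vstack([A,B]).shape)
np.save("z1.npy",s.z); np.save("t1.npy",t.z)
E
```

```text
(590, 792, 3)
```

View pics/cmp.png

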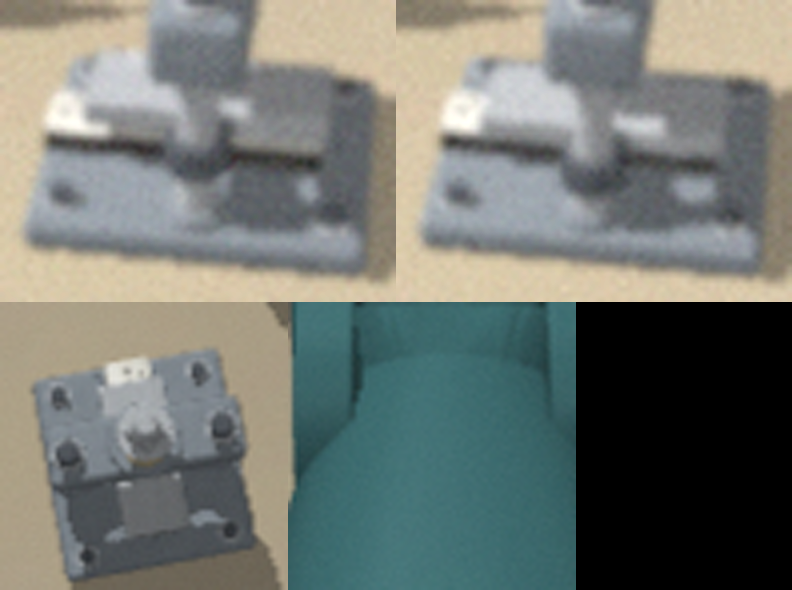

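The left panels are from the start, the right from now. The foot's top back edge has dropped by about 2–2.5 px, from crop row 52 to 65, and the foot now lies low over the comb. The arm hides the top view. I'll measure the drop with sub-pixel edges.

```bash
cat > foot.py <<'E'
from h import *
def edges(im,c0=260,c1=267):
    g=cv2.GaussianBlur(im,(0,0),.7)[:,:,1].astype(float)
    out=[]
    for c in range(c0,c1):
        d=np.diff(g[208:240,c]); out.append(d)
    return np.array(out)
if __name__=="__main__":
    s=V("side")
    o,n=cv2.imread("pics/side0.png"),cv2.imread("pics/side1.png")
    for im in(o,n):
        g=cv2.GaussianBlur(im,(0,0),.6)[:,:,1]
        print(np.c_[np.arange(210,238),g[210:238,259:269:2]].T)
    a=s.proj([[.51,.03,.06],[.51,.03,.05]]); print("px per 10mm",a[1]-a[0])
    z=np.load("z1.npy"); s.z=z
    uv=np.array([(c,r) for c in range(259,268) for r in range(216,236)]); P=s.pts(uv)
    for r in range(216,236): print(r,P[uv[:,1]==r][::2,2].round(3),P[uv[:,1]==r].mean(0).round(3))
E
python3 foot.py
```

```text
[[210 211 212 213 214 215 216 217 218 219 220 221 222 223 224 225 226 227
  228 229 230 231 232 233 234 235 236 237]
 [106 107 108 109 111 113 114 114 113 113 115 115 113 108  95  85  84  94
  100  87  59  43  52  73  87  91  90  91]
 [106 106 106 105 109 113 114 115 114 114 115 115 113 109  96  85  78  76
   75  65  49  39  50  73  86  91  93  92]
 [108 108 108 111 115 117 117 116 114 114 114 115 113 110  99  86  81  77
   76  67  49  37  45  63  80  89  92  93]
 [104 104 105 108 111 115 114 113 112 111 112 114 114 109  98  87  80  79
   76  71  54  36  35  50  68  82  90  91]
 [ 90  88  87  85  85  86  87  86  89  97 106 113 113 110 102  90  82  78
   75  72  58  41  34  45  58  76  88  91]]
[[210 211 212 213 214 215 216 217 218 219 220 221 222 223 224 225 226 227
  228 229 230 231 232 233 234 235 236 237]
 [106 107 107 107 105  98  97 105 111 115 117 116 115 115 116 114 106  95
   82  74  59  44  50  71  86  91  92  93]
 [108 109 109 109 106 103 100 107 114 115 115 114 115 116 116 115 109  96
   83  74  61  46  46  59  73  84  90  93]
 [108 108 109 110 107 103 102 108 114 115 116 
[... 766 characters left out ...]
1 0.043] [0.592 0.05  0.042]
224 [0.044 0.041 0.041 0.041 0.042] [0.591 0.055 0.042]
225 [0.042 0.041 0.042 0.042 0.041] [0.59  0.059 0.042]
226 [0.039 0.041 0.042 0.044 0.039] [0.568 0.143 0.098]
227 [0.038 0.038 0.039 0.04  0.04 ] [0.589 0.064 0.039]
228 [0.034 0.036 0.037 0.549 0.037] [0.569 0.145 0.093]
229 [0.031 0.032 0.033 0.033 0.036] [0.589 0.064 0.033]
230 [0.023 0.025 0.032 0.031 0.031] [0.589 0.061 0.028]
231 [0.02  0.024 0.022 0.023 0.024] [0.59  0.057 0.022]
232 [0.019 0.02  0.02  0.019 0.022] [0.59  0.058 0.02 ]
233 [0.016 0.016 0.016 0.016 0.017] [0.59  0.057 0.017]
234 [0.016 0.018 0.017 0.017 0.017] [0.589 0.062 0.017]
235 [0.018 0.015 0.019 0.017 0.018] [0.588 0.066 0.017]
```

The foot's front top edge dropped about 2.95 px, or 8.7 mm, while the screw went down 10.6 mm. So contact came at about 128° of turning, which matches the torque rise, and the foot is now pushed up about 2 mm. A quarter turn past contact leaves roughly 0.95 rad to go.

```bash
S='from st import *; st()'
python3 -m crank '[[0.04,0,0.038,0,0,0.1],[0,0,0.038,0,0,0.1],[0,0,0.038,0,0,0.1],[0,0,0.038,0,0,0.1],[0,0,0.038,0,0,0.1],[0,0,0.038,0,0,0.1]]'>/dev/null; python3 -c "$S"
python3 -m crank '[[0,0,0.038,0,0,0.1],[0,0,0.038,0,0,0.1],[0,0,0.038,0,0,0.1]]'>/dev/null; python3 -c "$S"
python3 - <<'E'
from h import *
s=V("side"); cv2.imwrite("pics/side2.png",s.c)
for k in(0,1,2):
    g=cv2.GaussianBlur(cv2.imread(f"pics/side{k}.png"),(0,0),.6)[:,:,1].astype(float); r=[]
    for c in range(258,269):
        p=g[220:231,c]; i=next(i for i in range(len(p)-1) if p[i]>=97>p[i+1]); r.append(220+i+(p[i]-97)/(p[i]-p[i+1]))
    print(k,np.round(r,2),np.mean(r[2:]).round(2))
print(s.proj([[.59,.062,.0507],[.59,.062,.042]]))
E
```

```text
t 19.6 pos [0.5569 0.039  0.1489] psi 112.53 tilt [0.0012 0.0007] q6 63.1 F [-2.1  4.2  3.9] Mz [0.67 0.7  0.3 ] gap 0.433 gf 62.6
t 19.98 pos [0.557  0.039  0.1478] psi 95.34 tilt [0.0015 0.0008] q6 80.3 F [-2.9  4.   4.4] Mz [0.74 0.54 0.32] gap 0.435 gf 62.6
0 [223.69 223.85 224.   223.92 224.   224.15 224.09 224.09 224.23 224.42
 224.58] 224.17
1 [226.64 226.82 226.9  226.92 227.08 227.   227.   227.17 227.27 227.27
 227.5 ] 227.12
2 [226.64 226.75 226.91 226.92 227.07 227.   227.08 227.23 227.25 227.29
 227.36] 227.12
[[262.63000804 222.68802217]
 [262.63035576 225.63534516]]
```

The foot edge is unchanged since the previous picture, so it rests on the comb. The screw is 14.0 mm down, which puts the spring at about 5.4 mm, inside 3.5–8. I'll release and retreat.

```bash
python3 -m crank '[[0,0,0,0,0,0],[0,0,0,0,0,0],[0,0,0,0,0,0],[0,0,0,0,0,0],[0,0,0,0,0,0]]' 0
python3 -m crank '[[0,0,-1,0,0,0],[0,0,-3,0,0,0],[0,0,-4,0,0,0],[0,0,-4,0,0,0],[0,0,-2,0,0,0],[0,0,0,0,0,0]]'
python3 - <<'E'
from st import *; st()
s=V("side"); cv2.imwrite("pics/s3.png",cv2.resize(s.c[120:270,200:350],None,fx=4,fy=4,interpolation=cv2.INTER_CUBIC))
q=(95.34); a=np.radians(q); d=np.array([np.cos(a),np.sin(a),0])
c=np.array([.5573,.0378,.1455+.016])
print(s.proj([c+.085*d,c-.085*d,c]))
E
```

```text
clock: 20.65
eef_pos: [0.5564, 0.0386, 0.1474]
tool_rot: [0.0, 0.672, 0.74, -0.0]
force: [-0.1, -0.5, -0.3]
finger_gap: 1.001
grasp_force: 0.0
clock: 21.4
eef_pos: [0.557, 0.0386, 0.2891]
tool_rot: [0.001, 0.672, 0.74, 0.001]
force: [0.4, 0.2, -0.1]
finger_gap: 0.998
grasp_force: 0.0
t 21.4 pos [0.557  0.0386 0.2891] psi 95.5 tilt [ 0.0029 -0.0002] q6 80.1 F [ 0.4  0.2 -0.1] Mz [ 0.04 -0.02  0.03] gap 0.998 gf 0.0
[[274.09810304 197.27225246]
 [282.55252123 164.66335648]
 [278.68450496 179.57608391]]
```

View pics/s3.png

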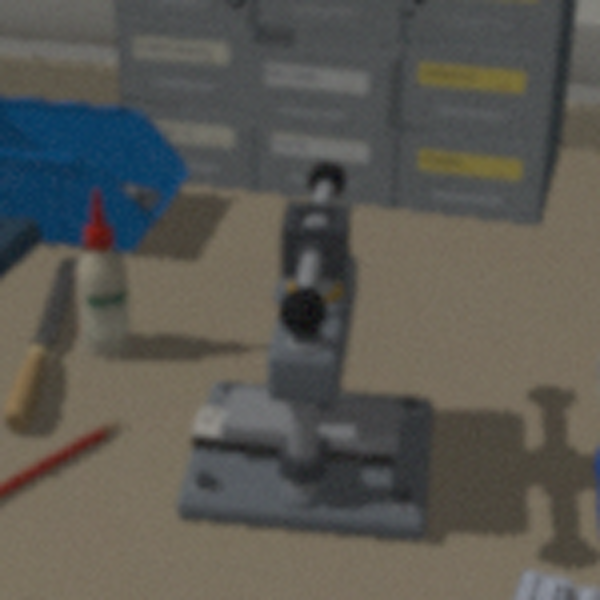

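The handle sits level and home on the spindle. The balls are at pixels (276,198) and (282,165), against (274,197) and (283,165) predicted. The gripper is clear and the bottle is undisturbed.

```bash
python3 -c "
from station import manip; print(manip.sign_off())"
```

```text
the job is handed in; nothing more can be done
None
```

The handle is fully home on the square and the foot is on the comb, wound on about 85° past contact (spring pushed up about 5.4 mm by my measurement). The gripper is clear and the job was handed in at about 21 s; the sign-off gave no verdict.

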